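# Roll the shaker tube up the drying rack

## Task

Two capped cardboard shaker tubes, a thick one and a slim one, lie at the foot of a sloping two-lane wooden drying rack. With the fingertips push the thick tube up its own lane, over the low lip and home against the stop at the top, so that it stays there and does not roll back, then move clear. Only push it, do not lift it, and leave the slim tube, the jar, the tin and the tape roll where they are.

Things in the scene. Friction and masses are not known exactly. Their poses are not given: they have to be found in the camera images.
- ramp: Fixed sloping wooden deck. Origin mid-deck on its upper surface, about 56 mm above the table; x runs up the slope (8 degrees), y across the lanes, z square to the deck. Deck 320 mm long (x -160 to +160). Two lanes, each 112 mm clear, centred at y = -61 and +61 mm; walls between and beside them 10 mm thick, 34 mm high above the deck. All sizes below are in this frame.
- top_stop (a point): Point on the deck at the foot of the top stop, midway between the lanes (ramp x = +150, y = 0, z = 0 mm). The stop is a board across both lanes, 50 mm high, 10 mm thick, facing down the slope.
- lip (a point): Point midway between the lanes on the line of the lip (ramp x = 99, y = 0, z = 0 mm). In each lane a fixed wedge rises gently (6 degrees more than the deck, from x = 59 mm) to this lip, 4 mm high, and drops off sharply behind it. A thick tube between lip and stop is home: its axis at ramp x = 115 to 118, z = 32 mm, up to 3 mm short of the stop, and the lip keeps it there.
- foot_ledge (a point): Point midway between the lanes on the uphill face of the foot ledge (ramp x = -142, y = 0, z = 0 mm). The ledge, 14 mm high, 8 mm thick (x -150 to -142), keeps tubes from rolling off. Below it the lanes are open: fingers can come in over the ledge behind a tube.
- thick_center (a point): Centre of the thick tube: a closed, smooth varnished cardboard cylinder, 64 mm in diameter and 100 mm long, about 0.16 kg, with white caps. It lies across its lane (either of the two lanes) and rolls freely; it starts against the foot ledge, its axis at about x = -115 mm, z = 32 mm of the ramp. Its y axis is the tube's axis; x and z turn as it rolls.
- slim_center (a point): Centre of the slim tube: the same kind, 42 mm in diameter and 100 mm long, 0.08 kg, lying against the foot ledge of the other lane. To be left alone.
- jar: Closed amber glass jar with a steel lid, 72 mm in diameter, 100 mm high, standing on the table; origin at the centre of its underside. To be left alone.
- tin: Closed steel tin, 73 mm in diameter, 75 mm high, standing on the table; origin at the centre of its underside. To be left alone.
- tape: Paper tape roll, 90 mm outside and 72 mm inside diameter, 24 mm high, lying flat on the table; origin at the centre of its underside. To be left alone.
Things that resemble listed ones, but are neither listed nor needed, are in the scene too. Leave any purple look-alike of the part that bears thick_center alone.

How it is judged:
At the end, for the whole second after the job is handed in: The thick tube lies at rest on the deck in the seat between lip and stop, its axis square to the lane within 0.15 rad and at ramp x 110 to 122 mm, z 27 to 37 mm; the slim tube, jar, tin and tape roll are within 30 mm of where they were (x of thick_center in the frame of ramp between 0.11 and 0.122 m and z of thick_center in the frame of ramp between 0.027 and 0.037 m and angle between the y axis of thick_center and the y axis of ramp, either way round below 0.15 rad and linear speed of thick below 0.02 m/s and contact force between thick and ramp above 0.2 N and distance of each of slim_center, jar, tin, tape from where it was at the start of the episode below 0.03 m); the robot touches nothing.
It fails at once if the thick tube was lifted off the deck (its axis more than 55 mm above it) (z of thick_center in the frame of ramp above 0.055 m).
It fails at once if the thick tube left its lanes (x of thick_center in the frame of ramp below -0.16 m or z of thick_center in the frame of ramp below 0.02 m).
It fails at once if the slim tube was shifted by more than 30 mm (distance of slim_center from where it was at the start of the episode above 0.03 m).
It fails at once if the jar, tin or tape roll was shifted by more than 30 mm (distance of any of jar, tin, tape from where it was at the start of the episode above 0.03 m).
It also fails if it takes over 38 s, if anything falls off the work surface, if the arm or the gripper's body presses on something with over 40 N, if the wrist force passes 120 N, or if a joint passes its speed limit or range.

## Robot

A 7-joint arm with a two-finger parallel gripper is mounted at the origin on the work surface. World frame = base frame: x ahead of the robot, y to its left, z up, the work surface at z = 0. Lengths are in m, angles in rad, forces in N, time in s.
With the tool pointing down it reaches from about 0.4 to 0.85 m from the base axis. Payload 10.4 kg.
Tool frame: the origin (TCP) lies between the finger pads; the fingertips stand 22 mm ahead of it and the grasp point (between the pads) lies 3 mm ahead of it; z points along the fingers, y is the line along which they close (so a half turn about z gives the same grasp; the last joint's range is limited). The gripper opens to 87 mm and grips with 3 to 60 N. Pads are 19 mm wide; open, the fingers measure 117 mm over their backs; the gripper's body (75 mm by 190 mm) begins 51 mm behind the grasp point.
Start: joints at [1.189, 0.332, -0.065, 1.46, 0.022, 1.35, -0.088], TCP at [0.219, -0.585, 0.245] pointing down, gripper open.
Joint ranges: [-2.6, 2.6], [-0.5, 2.12], [-1.47, 1.34], [0.16, 2.42], [-1.27, 4.41], [0.06, 2.06], [-2.6, 2.6]. Speed limits (rad/s): [2.22, 2.22, 2.79, 2.79, 3.14, 3.14, 3.14].

## Interface

Orientations are given as a unit quaternion [x, y, z, w].
In Python, from workcell import read_state, capture, hand_in, find_in gives the robot as it stands. The module is installed in compiled form; this text tells all that it offers.
- The arm moves only by the tool move_arm, never from a script. Its argument "commands" is a list of rows, each an object with "twist": the turn, a rotation vector about the tool's x, y, z in degrees, a list of three; "linear": the shift along the tool's x, y, z in cm, a list of three; "gripper": the finger opening in cm, from 0 to 8.7. A call has exactly 5 rows; each row shifts and turns the commanded pose from where the row before left it, along the tool's axes as they then stand; what a row does not reach is not made up. A row lasts 1/12 s, in which the tool goes at most 41.7 mm and 7.16 degrees, less where a joint would pass 70% of its speed; a pose out of reach is approached as far as the arm can. A call is refused whole if a number of a shift passes 4.17 or a number of a turn 7.16, either way. A call with a gripper value outside its range is refused whole. The fingers move at their own pace and stop on an object; the grip force is fixed at half the most. Time passes only in rows, so rows that do not move let the fingers close, or fill a call up. It gives the time, the measured TCP pose, the force, the opening and the grip force at its end, in the units of the state.
- read_state(): the state, without advancing time (a new reading comes with each control period).
- capture(name): name is "scene" or "top" or "wrist"; returns a dict with "pixels" (420x560x3 uint8, red, green, blue), "vertical_fov" (degrees; the focal length in pixels is half the picture's height over the tangent of half this angle, whatever the lens; pixels are square), "cx", "cy" (the principal point, pixels), "cam_to_world" (4x4, takes a point from camera to world coordinates); the wrist camera has in their place "hand_eye" (4x4, takes a point from camera to tool coordinates, whose origin is the TCP and whose axes are the flange's). Camera axes: x right, y up, looking along -z (the intrinsics and any distortion apply to the point x, -y, -z); pixel columns grow to the right and rows downward; lengths in m; the calibration is good to about 2 mm. The wrist camera is an equidistant fisheye: a pixel r from the principal point sees the ray r / f radians off the axis. A picture is of the moment at which its call begins: read the wrist's pose just before it. There is no depth.
- hand_in(): hands the job in; it is judged then, once.
Trained networks look in a picture, given as the dict that the camera call returned (one of the last four; its "shot" number tells which), for a name from the list of things; names that differ only in an ending like _2 or _b are one class to them, and where a whole thing is asked for, a point or a joint stands for the part that bears it (a point fixed in the world has none). Each returns a list of dicts, best first, with "conf" (0 to 1); they miss things now and then, are a little off and sometimes report something else, mostly with a low value. They report only what shows in the picture. A call takes as long as a camera call. They do not tell look-alikes from the thing itself.
- find_in(picture, query): "extent" ([centre column, centre row, width, height] in pixels, round what is visible of it).
The state is a dict: "time_s": time; "q": joint angles; "joint_velocities": joint speeds; "joint_torque": joint torques, N m; "ee_pos": TCP position; "eef_rot": TCP orientation; "contact_force": force on the tool from outside, world axes, zero at the start; "moment": the same for the moment, N m; "width": finger opening in m; "finger_force": force on a finger pad.
Only numpy, scipy, OpenCV 4.12 (cv2) and the standard library are available. Lean on these libraries where they do the work, as an engineer would, in place of code of your own. Each camera call takes 0.05 s, during which the arm holds its last target. There are 200 camera calls.

## Working session

There is one attempt and no reset: what is moved stays moved. The work goes in short steps, Python scripts to look and compute and a tool call to move; the robot and the scene stay as the last step left them, time stands still between calls to the robot, and variables do not carry over. Pictures are saved under pics/ and viewed, at most 10 in all, crops included, and the job is handed in when it is done.

Besides the shell and the picture viewer there is one more tool, called as a command line: name --argument value ..., lists and objects as JSON in quotes. move_arm: Moves the arm, as the interface text tells. Its arguments: {"type":"object","properties":{"commands":{"type":"array"}},"required":["commands"]}

```bash
mkdir -p pics; cat > h.py <<'E'
import numpy as np, cv2
from workcell import *
def save(p,n): cv2.imwrite('pics/'+n, cv2.cvtColor(p['pixels'],cv2.COLOR_RGB2BGR))
def f(p): return 210/np.tan(np.radians(p['vertical_fov'])/2)
def proj(p,X):
    M=np.linalg.inv(p['cam_to_world']); c=(M[:3,:3]@np.atleast_2d(X).T).T+M[:3,3]
    return np.c_[p['cx']+f(p)*c[:,0]/-c[:,2], p['cy']-f(p)*c[:,1]/-c[:,2]]
def ray(p,u,v):
    M=np.array(p['cam_to_world']); d=M[:3,:3]@np.array([(u-p['cx'])/f(p),-(v-p['cy'])/f(p),-1]); return M[:3,3],d
def onz(p,u,v,z):
    o,d=ray(p,u,v); return o+d*(z-o[2])/d[2]
E
python3 - <<'E'
from h import *
s=read_state(); print(s['time_s'],s['ee_pos'],s['eef_rot'])
for n in ('scene','top'):
    p=capture(n); save(p,n+'1.png'); print(n,p['vertical_fov'],p['cx'],p['cy'],np.round(p['cam_to_world'],3).tolist(), [k for k in p])
    for q in ('ramp','thick_center','slim_center','jar','tin','tape'):
        print(q,[(round(d['conf'],2),np.round(d['extent']).tolist()) for d in find_in(p,q)][:4])
E
```

```text
0.0 [ 0.21935698 -0.58486043  0.24374578] [ 9.83944924e-01  1.78470925e-01 -1.51806975e-04 -7.01598811e-04]
scene 51.43679541388402 275.4569885803685 212.8336231899689 [[-0.871, -0.317, 0.375, 0.998], [0.491, -0.553, 0.673, 0.706], [-0.006, 0.77, 0.638, 0.732], [0.0, 0.0, 0.0, 1.0]] ['pixels', 'vertical_fov', 'cx', 'cy', 'cam_to_world', 'shot']
ramp [(0.86, [304.0, 217.0, 122.0, 92.0])]
thick_center [(0.98, [272.0, 182.0, 40.0, 25.0]), (0.9, [175.0, 173.0, 38.0, 36.0]), (0.61, [238.0, 165.0, 39.0, 32.0])]
slim_center [(0.95, [320.0, 185.0, 44.0, 20.0]), (0.49, [306.0, 217.0, 126.0, 86.0])]
jar [(0.56, [253.0, 306.0, 34.0, 57.0])]
tin [(0.82, [343.0, 305.0, 38.0, 56.0])]
tape [(0.88, [198.0, 258.0, 40.0, 33.0]), (0.69, [305.0, 219.0, 124.0, 88.0]), (0.61, [253.0, 305.0, 34.0, 60.0]), (0.57, [341.0, 307.0, 37.0, 52.0])]
top 54.099248442592746 286.0756362220661 204.56791852510614 [[0.003, 0.995, -0.099, 0.467], [-1.0, 0.007, 0.031, 0.027], [0.031, 0.099, 0.995, 1.196], [0.0, 0.0, 0.0, 1.0]] ['pixels', 'vertical_fov', 'cx', 'cy', 'cam_to_world', 'shot']
ramp [(0.62, [273.0, 214.0, 147.0, 138.0])]
thick_center [(0.86, [397.0, 150.0, 44.0, 32.0]), (0.73, [375.0, 205.0, 41.0, 32.0]), (0.58, [323.0, 214.0, 34.0, 44.0])]
slim_center [(0.73, [304.0, 254.0, 32.0, 40.0])]
jar [(0.73, [210.0, 134.0, 34.0, 38.0])]
tin [(0.93, [182.0, 190.0, 36.0, 33.0])]
tape [(0.94, [285.0, 126.0, 28.0, 32.0])]
```

```bash
python3 - <<'E'
import cv2
a=cv2.imread('pics/top1.png')[80:320,140:460]; cv2.imwrite('pics/topc.png',cv2.resize(a,None,fx=2.5,fy=2.5,interpolation=3))
a=cv2.imread('pics/scene1.png')[100:370,120:440]; cv2.imwrite('pics/scenec.png',cv2.resize(a,None,fx=2.2,fy=2.2,interpolation=3))
E
```

```text
(no output)
```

View pics/topc.png

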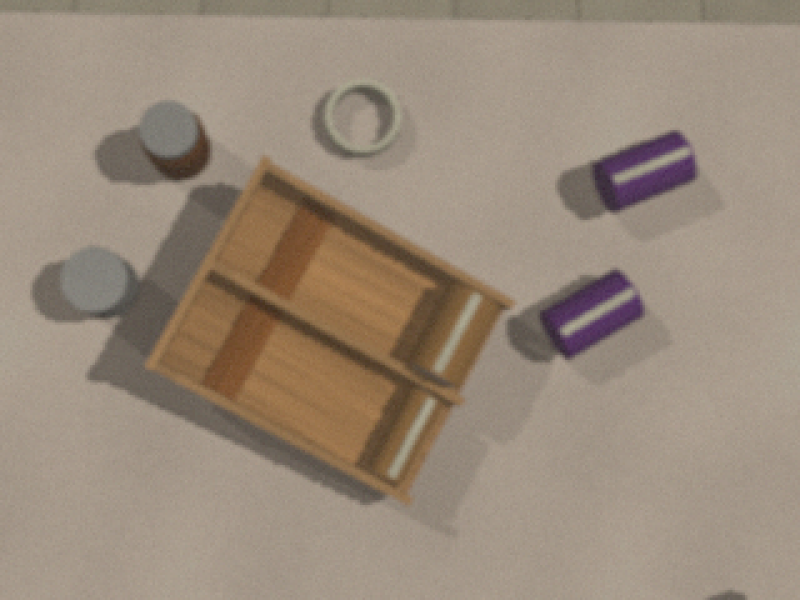

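View pics/scenec.png

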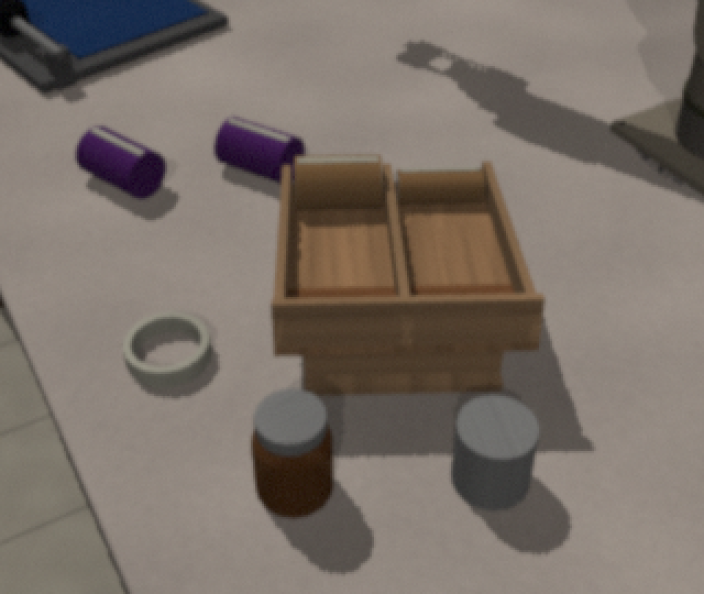

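Top view: the ramp's uphill direction points to the upper left. Candidates for the thick tube in the top picture:
- (323,214): cardboard tube with white highlight in the upper lane (y=-61). It is larger and sits higher than the other, so this is the thick one.
- (305,255): tube in the other lane, the slim one.
- (375,205) and (397,150): purple look-alikes on the table.

I'll fit the ramp pose next and check the choice in a crop.

```bash
cat >> h.py <<'E'
def RT(v):
    c,s=np.cos(v[2]),np.sin(v[2]); a=np.radians(8)
    Rz=np.array([[c,-s,0],[s,c,0],[0,0,1]]); Ry=np.array([[np.cos(a),0,-np.sin(a)],[0,1,0],[np.sin(a),0,np.cos(a)]])
    return Rz@Ry, np.array([v[0],v[1],0.056])
E
python3 - <<'E'
from h import *
from scipy.optimize import least_squares
P={n:capture(n) for n in('top','scene')}
T=lambda a:np.array(a)/2.5+[140,80]; S=lambda a:np.array(a)/2.2+[120,100]
M=np.array([[160,-127,50],[160,127,50],[-160,-127,34],[-160,127,34],[-160,0,34]])/1e3
top=T([(265,156),(148,366),(514,303),(408,500),(461,401)])
sc=S([(274,303),(542,297),(286,166),(490,164)])
def res(v):
    R,t=RT(v); X=M@R.T+t
    return np.r_[(proj(P['top'],X)-top).ravel(),(proj(P['scene'],X[:4])-sc).ravel()]
best=min((least_squares(res,[.45,.05,y],loss='soft_l1') for y in(.5,1,1.5,2)),key=lambda r:r.cost)
v=best.x; print(v,np.degrees(v[2]),np.round(res(v),1)); np.save('v.npy',v)
R,t=RT(v)
for n,X in dict(thick=[-.115,-.061,.032],slim=[-.12,.061,.021],home=[.117,-.061,.032],lip=[.099,-.061,0.004]).items(): print(n,R@X+t,[proj(P[c],R@X+t).round() for c in P])
print(R)
p=P['top']; im=cv2.cvtColor(p['pixels'],cv2.COLOR_RGB2BGR); k=4
im=cv2.resize(im[140:290,180:370],None,fx=k,fy=k,interpolation=3)
def line(pts,c):
    q=((proj(p,np.array(pts)/1e3@R.T+t)-[180,140]+.5)*k).astype(int); cv2.polylines(im,[q.reshape(-1,1,2)],False,c,1)
line([(160,-127,50),(160,127,50)],(0,0,255));
for y in(-127,127,-5,5): line([(-160,y,34),(150,y,34)],(0,255,0))
line([(99,-117,4),(99,-5,4)],(255,0,0));line([(59,-117,0),(59,-5,0)],(255,0,0))
line([(-115,-111,64),(-115,-11,64)],(255,255,0));line([(-121,11,42),(-121,111,42)],(255,255,0))
cv2.imwrite('pics/ov.png',im)
E
```

```text
[0.55588971 0.03020991 1.08022519] 61.89234446919722 [-1.3 -0.5 -2.2  0.   0.1 -0.4 -0.5  2.6  0.1  0.8 -1.9 -0.4  0.6 -0.2
 -2.1 -1.5 -0.3 -2.3]
thick [ 0.55394477 -0.10290748  0.07168367] [array([[321., 214.]]), array([[273., 182.]])]
slim [ 0.4447215  -0.0484467   0.06009486] [array([[301., 254.]]), array([[319., 184.]])]
home [0.66218315 0.09973982 0.10397183] [array([[246., 172.]]), array([[275., 232.]])]
lip [0.65562127 0.08745445 0.07373921] [array([[252., 177.]]), array([[275., 238.]])]
[[ 0.46654474 -0.88206392 -0.06556859]
 [ 0.87347974  0.47112974 -0.12275957]
 [ 0.1391731   0.          0.99026807]]
```

View pics/ov.png

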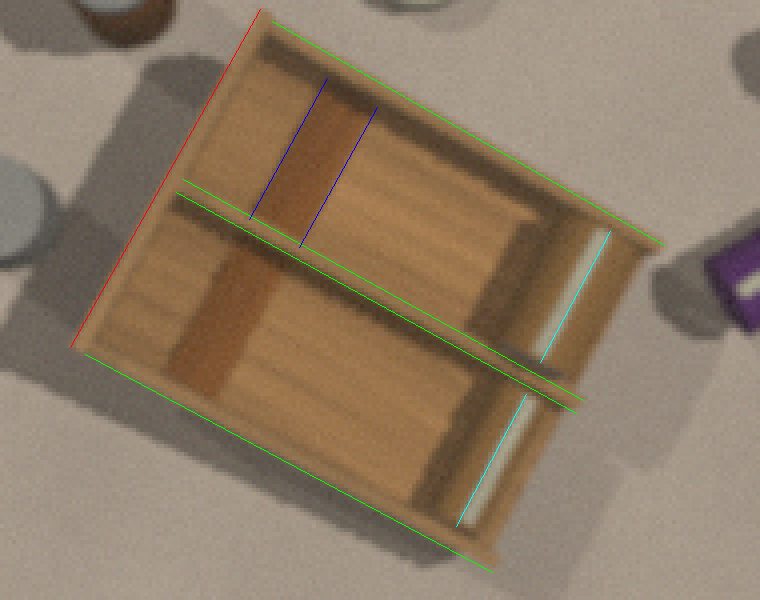

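The overlay confirms the thick tube at (321,214) in the upper lane (y=-61). The side walls seem to end at x≈-150, because the fitted lip sits 1-2 px too far uphill. I'll refit with that and plan the approach.

```bash
cat >> h.py <<'E'
from scipy.spatial.transform import Rotation as Ro
def where(target=None, v=None):
    v=np.load('v.npy') if v is None else v
    R,t=RT(v); s=read_state(); Rt=Ro.from_quat(s['eef_rot']).as_matrix()
    Rd=R@np.diag([1,-1,-1])   # tool x = ramp x, tool z = -ramp z
    print('t',round(s['time_s'],2),'TCP ramp mm',np.round(R.T@(s['ee_pos']-t)*1e3,1),'world',np.round(s['ee_pos'],3),'F',np.round(s['contact_force'],1),'w',round(s['width'],3),'q',np.round(s['q'],2))
    print('turn deg (tool)',np.round(np.degrees(Ro.from_matrix(Rt.T@Rd).as_rotvec()),1))
    if target is not None:
        d=R@(np.array(target)/1e3)+t-s['ee_pos']; print('shift cm now-tool',np.round(Rt.T@d*100,2),' ramp-aligned tool',np.round(Rd.T@d*100,2))
E
python3 - <<'E'
from h import *
from scipy.optimize import least_squares
P={n:capture(n) for n in('top','scene')}
T=lambda a:np.array(a)/2.5+[140,80]; S=lambda a:np.array(a)/2.2+[120,100]; O=lambda a:np.array(a)/4+[180,140]
M=np.array([[160,-127,50],[160,127,50],[-150,-127,34],[-150,127,34],[-150,0,34],[59,-117,0],[59,-5,0]])/1e3
M=np.array([[160,-127,50],[160,127,50],[-150,-127,34],[-150,127,34],[-150,0,34]])/1e3
top=T([(265,156),(148,366),(514,303),(408,500),(461,401)])
sc=S([(274,303),(542,297),(286,166),(490,164)])
def res(v):
    R,t=RT(v); X=M@R.T+t
    return np.r_[(proj(P['top'],X)-top).ravel(),(proj(P['scene'],X[:4])-sc).ravel()]
r=least_squares(res,np.load('v.npy'),loss='soft_l1'); v=r.x; print(v,np.degrees(v[2]),np.round(res(v),1)); np.save('v.npy',v)
R,t=RT(v)
print('purple ramp', [np.round(R.T@(onz(P['top'],*c,.032)-t)*1e3) for c in((375,205),(397,150))])
o=onz(P['top'],323,214,.072); print('thick det ramp',np.round(R.T@(o-t)*1e3))
for a,b in (((59,-61,0),'w'),((99,-61,4),'l')): print(b,proj(P['top'],R@np.array(a)/1e3+t))
where((-168,-61,120))
E
```

```text
[0.55404641 0.02624967 1.08005684] 61.88269864592144 [ 0.2  0.2 -0.7  0.7 -1.5 -1.5 -2.2  1.6 -1.6 -0.2 -1.9 -1.9  0.1 -1.6
 -2.2 -0.8 -0.  -1.6]
purple ramp [array([-243., -163.,   10.]), array([-227., -337.,    8.])]
thick det ramp [-117.  -64.   33.]
w [[265.59477885 184.48601128]]
l [[253.07434376 177.26104834]]
t 0.9 TCP ramp mm [-663.9    6.9  283.7] world [ 0.22  -0.585  0.245] F [-1.1  0.3  0.3] w 0.087 q [ 1.19  0.33 -0.06  1.46  0.02  1.35 -0.09]
turn deg (tool) [  2.9   7.7 -41.3]
shift cm now-tool [ 43.08 -28.84   9.31]  ramp-aligned tool [49.59  6.79 16.37]
```

move_arm --commands '[{"twist":[0.48,1.28,-6.88],"linear":[0,0,0],"gripper":5.0},{"twist":[0.48,1.28,-6.88],"linear":[0,0,0],"gripper":5.0},{"twist":[0.48,1.28,-6.88],"linear":[0,0,0],"gripper":5.0},{"twist":[0.48,1.28,-6.88],"linear":[0,0,0],"gripper":5.0},{"twist":[0.48,1.28,-6.88],"linear":[0,0,0],"gripper":5.0}]'

```text
time_s: 1.32
ee_pos: [0.2193, -0.5853, 0.2447]
eef_rot: [0.884, 0.463, 0.051, -0.03]
contact_force: [1.0, -0.4, -1.1]
width: 0.0616
finger_force: 0.0
```

move_arm --commands '[{"twist":[0.48,1.28,-6.88],"linear":[0,0,0],"gripper":5.0},{"twist":[0,0,0],"linear":[3.5,0.48,1.1],"gripper":5.0},{"twist":[0,0,0],"linear":[3.5,0.48,1.1],"gripper":5.0},{"twist":[0,0,0],"linear":[3.5,0.48,1.1],"gripper":5.0},{"twist":[0,0,0],"linear":[3.5,0.48,1.1],"gripper":5.0}]'

```text
time_s: 1.73
ee_pos: [0.3053, -0.4652, 0.2202]
eef_rot: [0.856, 0.513, 0.06, -0.036]
contact_force: [0.6, 0.0, 0.4]
width: 0.0504
finger_force: 0.0
```

move_arm --commands '[{"twist":[0,0,0],"linear":[3.5,0.48,1.1],"gripper":5.0},{"twist":[0,0,0],"linear":[3.5,0.48,1.1],"gripper":5.0},{"twist":[0,0,0],"linear":[3.5,0.48,1.1],"gripper":5.0},{"twist":[0,0,0],"linear":[3.5,0.48,1.1],"gripper":5.0},{"twist":[0,0,0],"linear":[0,0,0],"gripper":5.0}]'

```text
time_s: 2.15
ee_pos: [0.3941, -0.3407, 0.1961]
eef_rot: [0.853, 0.517, 0.061, -0.037]
contact_force: [-0.0, 1.1, -0.2]
width: 0.0501
finger_force: 0.0
```

```bash
python3 -c "
from h import *
where((-168,-61,120))"
```

```text
t 2.15 TCP ramp mm [-375.7  -31.9  194.2] world [ 0.394 -0.341  0.196] F [-0.   1.1 -0.2] w 0.05 q [ 1.03  0.19 -0.36  1.76 -0.08  1.24  0.23]
turn deg (tool) [-0.1 -0.2  0.6]
shift cm now-tool [20.71  3.13  7.49]  ramp-aligned tool [20.77  2.91  7.42]
```

move_arm --commands '[{"twist":[0,0,0.6],"linear":[3.45,0.5,1.2],"gripper":5.0},{"twist":[0,0,0],"linear":[3.45,0.5,1.2],"gripper":5.0},{"twist":[0,0,0],"linear":[3.45,0.5,1.2],"gripper":5.0},{"twist":[0,0,0],"linear":[3.45,0.5,1.2],"gripper":5.0},{"twist":[0,0,0],"linear":[3.45,0.5,1.2],"gripper":5.0}]'

```text
time_s: 2.57
ee_pos: [0.4981, -0.2013, 0.1612]
eef_rot: [0.858, 0.508, 0.06, -0.036]
contact_force: [0.2, -1.0, -0.1]
width: 0.0503
finger_force: 0.0
```

move_arm --commands '[{"twist":[0,0,0],"linear":[3.4,0.5,1.2],"gripper":5.0},{"twist":[0,0,0],"linear":[0,0,0],"gripper":5.0},{"twist":[0,0,0],"linear":[0,0,0],"gripper":5.0},{"twist":[0,0,0],"linear":[0,0,0],"gripper":5.0},{"twist":[0,0,0],"linear":[0,0,0],"gripper":5.0}]'

```text
time_s: 2.98
ee_pos: [0.5183, -0.1754, 0.1542]
eef_rot: [0.859, 0.508, 0.06, -0.036]
contact_force: [0.4, -0.5, 0.9]
width: 0.0498
finger_force: 0.0
```

```bash
python3 -c "
from h import *
where((-172,-61,46))
p=capture('wrist'); save(p,'w1.png')
"
```

```text
t 2.98 TCP ramp mm [-179.1  -63.5  124.3] world [ 0.518 -0.175  0.154] F [ 0.4 -0.5  0.9] w 0.05 q [ 0.76  0.26 -0.49  1.78 -0.02  1.1  -0.22]
turn deg (tool) [ 0.1  0.  -0.7]
shift cm now-tool [ 0.71 -0.26  7.83]  ramp-aligned tool [ 0.71 -0.25  7.83]
```

View pics/w1.png

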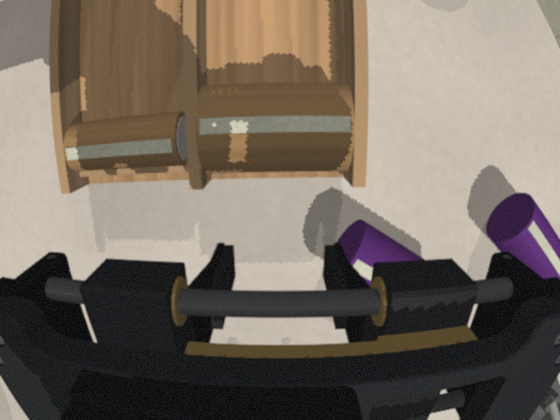

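The wrist view shows the thick tube (200-350, 85-170) in the right-hand lane, with the fingers centred on it. The nearest purple look-alike is at (375,245), roughly 40 mm from where the fingertips come down, so I'll lower.

move_arm --commands '[{"twist":[0,0,-0.7],"linear":[1.2,-0.25,0],"gripper":5.0},{"twist":[0,0,0],"linear":[0,0,2.5],"gripper":5.0},{"twist":[0,0,0],"linear":[0,0,2.5],"gripper":5.0},{"twist":[0,0,0],"linear":[0,0,1.8],"gripper":5.0},{"twist":[0,0,0],"linear":[0,0,1.0],"gripper":5.0}]'

```text
time_s: 3.45
ee_pos: [0.5265, -0.1517, 0.0767]
eef_rot: [0.855, 0.514, 0.06, -0.037]
contact_force: [0.0, -0.1, 0.5]
width: 0.0499
finger_force: 0.0
```

move_arm --commands '[{"twist":[0,0,0],"linear":[0.3,0,0],"gripper":5.0},{"twist":[0,0,0],"linear":[0.3,0,0],"gripper":5.0},{"twist":[0,0,0],"linear":[0.3,0,0],"gripper":5.0},{"twist":[0,0,0],"linear":[0.3,0,0],"gripper":5.0},{"twist":[0,0,0],"linear":[0.3,0,0],"gripper":5.0}]'

```text
time_s: 3.87
ee_pos: [0.5351, -0.1396, 0.0817]
eef_rot: [0.855, 0.514, 0.061, -0.035]
contact_force: [0.4, -0.4, 0.4]
width: 0.05
finger_force: 0.3
```

```bash
python3 -c "
from h import *
where((75,-61,46))"
```

```text
t 3.87 TCP ramp mm [-150.2  -61.5   47.1] world [ 0.535 -0.14   0.082] F [ 0.4 -0.4  0.4] w 0.05 q [ 0.68  0.36 -0.5   1.84  0.04  0.95 -0.3 ]
turn deg (tool) [ 0.1 -0.   0.1]
shift cm now-tool [22.52  0.    0.12]  ramp-aligned tool [22.52 -0.05  0.11]
```

move_arm --commands '[{"twist":[0,0,0],"linear":[0.4,0,0],"gripper":5.0},{"twist":[0,0,0],"linear":[0.5,0,0],"gripper":5.0},{"twist":[0,0,0],"linear":[0.6,0,0],"gripper":5.0},{"twist":[0,0,0],"linear":[0.6,0,0],"gripper":5.0},{"twist":[0,0,0],"linear":[0.6,0,0],"gripper":5.0}]'

```text
time_s: 4.28
ee_pos: [0.5472, -0.1152, 0.0845]
eef_rot: [0.855, 0.514, 0.06, -0.036]
contact_force: [-0.1, 0.1, 0.1]
width: 0.0501
finger_force: 0.3
```

move_arm --commands '[{"twist":[0,0,0],"linear":[0.6,0,0],"gripper":5.0},{"twist":[0,0,0],"linear":[0.6,0,0],"gripper":5.0},{"twist":[0,0,0],"linear":[0.6,0,0],"gripper":5.0},{"twist":[0,0,0],"linear":[0.6,0,0],"gripper":5.0},{"twist":[0,0,0],"linear":[0.6,0,0],"gripper":5.0}]'

```text
time_s: 4.7
ee_pos: [0.5611, -0.0891, 0.0886]
eef_rot: [0.855, 0.514, 0.06, -0.036]
contact_force: [-0.4, -1.0, 0.0]
width: 0.0499
finger_force: 0.3
```

```bash
python3 -c "
from h import *
where((75,-61,46))
p=capture('top'); im=cv2.cvtColor(p['pixels'],cv2.COLOR_RGB2BGR)[120:300,160:400]; cv2.imwrite('pics/p1.png',cv2.resize(im,None,fx=3,fy=3,interpolation=3))"
```

```text
t 4.7 TCP ramp mm [-92.9 -60.6  45.9] world [ 0.561 -0.089  0.089] F [-0.4 -1.   0. ] w 0.05 q [ 0.59  0.37 -0.52  1.8   0.06  0.96 -0.41]
turn deg (tool) [ 0.  -0.   0.1]
shift cm now-tool [16.79  0.08  0.  ]  ramp-aligned tool [ 1.679e+01  4.000e-02 -1.000e-02]
```

View pics/p1.png

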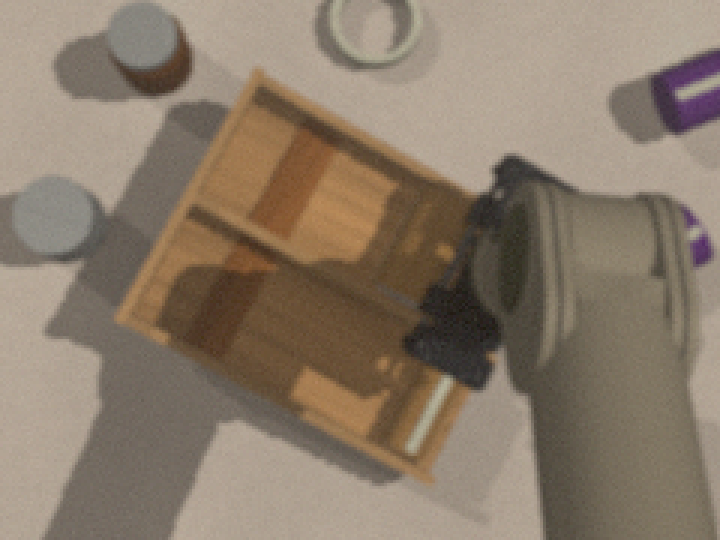

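The thick tube at about (430,235) in the crop is rolling up square ahead of the fingers, and the slim tube is unmoved. I'll keep pushing.

move_arm --commands '[{"twist":[0,0,0],"linear":[0.6,0,0],"gripper":5.0},{"twist":[0,0,0],"linear":[0.6,0,0],"gripper":5.0},{"twist":[0,0,0],"linear":[0.6,0,0],"gripper":5.0},{"twist":[0,0,0],"linear":[0.6,0,0],"gripper":5.0},{"twist":[0,0,0],"linear":[0.6,0,0],"gripper":5.0}]'

```text
time_s: 5.17
ee_pos: [0.575, -0.0629, 0.0928]
eef_rot: [0.855, 0.514, 0.06, -0.036]
contact_force: [0.0, 0.1, 0.2]
width: 0.05
finger_force: 0.3
```

move_arm --commands '[{"twist":[0,0,0],"linear":[0.6,0,0],"gripper":5.0},{"twist":[0,0,0],"linear":[0.6,0,0],"gripper":5.0},{"twist":[0,0,0],"linear":[0.6,0,0],"gripper":5.0},{"twist":[0,0,0],"linear":[0.6,0,0],"gripper":5.0},{"twist":[0,0,0],"linear":[0.6,0,0],"gripper":5.0}]'

```text
time_s: 5.58
ee_pos: [0.589, -0.0367, 0.097]
eef_rot: [0.855, 0.514, 0.06, -0.036]
contact_force: [-0.2, -0.5, -0.5]
width: 0.05
finger_force: 0.3
```

move_arm --commands '[{"twist":[0,0,0],"linear":[0.6,0,0],"gripper":5.0},{"twist":[0,0,0],"linear":[0.6,0,0],"gripper":5.0},{"twist":[0,0,0],"linear":[0.6,0,0],"gripper":5.0},{"twist":[0,0,0],"linear":[0.6,0,0],"gripper":5.0},{"twist":[0,0,0],"linear":[0.6,0,0],"gripper":5.0}]'

```text
time_s: 6.0
ee_pos: [0.6029, -0.0104, 0.1011]
eef_rot: [0.855, 0.514, 0.06, -0.036]
contact_force: [-0.2, -1.3, 0.1]
width: 0.0502
finger_force: 0.3
```

```bash
python3 -c "
from h import *
where((72,-61,46))"
```

```text
t 6.0 TCP ramp mm [ -3.  -60.4  46. ] world [ 0.603 -0.01   0.101] F [-0.2 -1.3  0.1] w 0.05 q [ 0.44  0.42 -0.53  1.72  0.11  0.99 -0.59]
turn deg (tool) [ 0.  -0.   0.1]
shift cm now-tool [7.5  0.08 0.  ]  ramp-aligned tool [7.5  0.06 0.  ]
```

move_arm --commands '[{"twist":[0,0,0],"linear":[0.6,0,0],"gripper":5.0},{"twist":[0,0,0],"linear":[0.6,0,0],"gripper":5.0},{"twist":[0,0,0],"linear":[0.6,0,0],"gripper":5.0},{"twist":[0,0,0],"linear":[0.6,0,0],"gripper":5.0},{"twist":[0,0,0],"linear":[0.6,0,0],"gripper":5.0}]'

```text
time_s: 6.42
ee_pos: [0.6168, 0.0157, 0.1053]
eef_rot: [0.855, 0.514, 0.06, -0.036]
contact_force: [-1.0, -2.0, 0.3]
width: 0.0498
finger_force: 0.6
```

move_arm --commands '[{"twist":[0,0,0],"linear":[0.5,0,0],"gripper":5.0},{"twist":[0,0,0],"linear":[0.5,0,0],"gripper":5.0},{"twist":[0,0,0],"linear":[0.5,0,0],"gripper":5.0},{"twist":[0,0,0],"linear":[0.5,0,0],"gripper":5.0},{"twist":[0,0,0],"linear":[0.5,0,0],"gripper":5.0}]'

```text
time_s: 6.83
ee_pos: [0.6284, 0.0374, 0.1088]
eef_rot: [0.855, 0.514, 0.06, -0.036]
contact_force: [-1.2, -1.3, -0.3]
width: 0.0496
finger_force: 0.6
```

```bash
python3 -c "
from h import *
where((72,-61,46))
p=capture('wrist'); save(p,'w2.png')"
```

```text
t 6.83 TCP ramp mm [ 51.8 -60.3  46.1] world [0.628 0.037 0.109] F [-1.2 -1.3 -0.3] w 0.05 q [ 0.35  0.46 -0.54  1.65  0.13  1.01 -0.68]
turn deg (tool) [ 0.  -0.   0.1]
shift cm now-tool [2.02 0.07 0.01]  ramp-aligned tool [2.02 0.07 0.01]
```

View pics/w2.png

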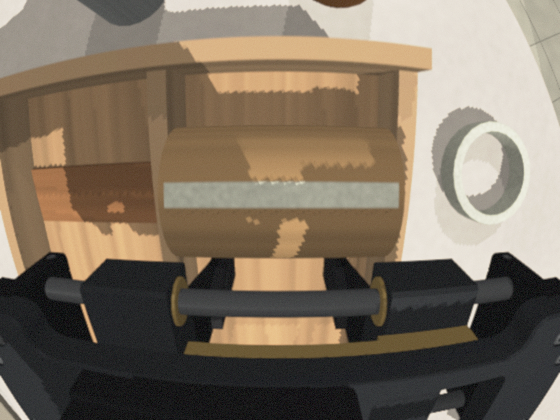

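The tube (160-405, 125-257) is square on the wedge and in contact with both fingers. Now over the lip.

move_arm --commands '[{"twist":[0,0,0],"linear":[0.4,0,0],"gripper":5.0},{"twist":[0,0,0],"linear":[0.4,0,0],"gripper":5.0},{"twist":[0,0,0],"linear":[0.4,0,0],"gripper":5.0},{"twist":[0,0,0],"linear":[0.4,0,0],"gripper":5.0},{"twist":[0,0,0],"linear":[0.4,0,0],"gripper":5.0}]'

```text
time_s: 7.3
ee_pos: [0.6377, 0.0552, 0.1116]
eef_rot: [0.855, 0.514, 0.06, -0.036]
contact_force: [-1.1, 0.3, 0.7]
width: 0.0501
finger_force: 0.0
```

```bash
python3 -c "
from h import *
where((72,-61,46))
p=capture('wrist'); save(p,'w3.png')"
```

```text
t 7.3 TCP ramp mm [ 72.1 -60.2  46. ] world [0.638 0.055 0.112] F [-1.1  0.3  0.7] w 0.05 q [ 0.32  0.48 -0.54  1.62  0.15  1.03 -0.71]
turn deg (tool) [ 0.  -0.   0.1]
shift cm now-tool [-0.01  0.08  0.01]  ramp-aligned tool [-0.01  0.08  0.  ]
```

View pics/w3.png

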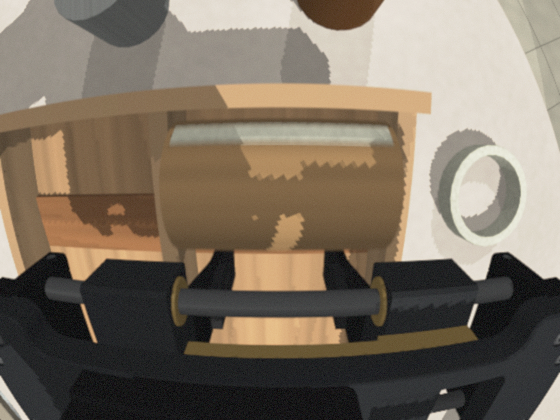

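The tube (160-405, 122-250) is now up by the stop, and the finger force dropped to zero. I'll back off and check that it stays.

move_arm --commands '[{"twist":[0,0,0],"linear":[-0.5,0,0],"gripper":5.0},{"twist":[0,0,0],"linear":[-1.0,0,0],"gripper":5.0},{"twist":[0,0,0],"linear":[-1.5,0,0],"gripper":5.0},{"twist":[0,0,0],"linear":[-1.5,0,0],"gripper":5.0},{"twist":[0,0,0],"linear":[-1.5,0,0],"gripper":5.0}]'

```text
time_s: 7.77
ee_pos: [0.6087, 0.0002, 0.1028]
eef_rot: [0.855, 0.513, 0.06, -0.036]
contact_force: [1.0, -0.4, -0.5]
width: 0.05
finger_force: 0.0
```

move_arm --commands '[{"twist":[0,0,0],"linear":[-1.5,0,-2],"gripper":5.0},{"twist":[0,0,0],"linear":[-2,0,-3],"gripper":5.0},{"twist":[0,0,0],"linear":[-2,0,-3],"gripper":5.0},{"twist":[0,0,0],"linear":[-2,0,-3],"gripper":5.0},{"twist":[0,0,0],"linear":[-2,0,-3],"gripper":5.0}]'

```text
time_s: 8.18
ee_pos: [0.5547, -0.1002, 0.2296]
eef_rot: [0.855, 0.513, 0.06, -0.036]
contact_force: [1.7, -0.8, 0.3]
width: 0.0497
finger_force: 0.0
```

move_arm --commands '[{"twist":[0,0,0],"linear":[-3,0,-1],"gripper":5.0},{"twist":[0,0,0],"linear":[-3,0,-1],"gripper":5.0},{"twist":[0,0,0],"linear":[-3,0,-1],"gripper":5.0},{"twist":[0,0,0],"linear":[-3,0,0],"gripper":5.0},{"twist":[0,0,0],"linear":[0,0,0],"gripper":5.0}]'

```text
time_s: 8.6
ee_pos: [0.4944, -0.2143, 0.2408]
eef_rot: [0.858, 0.51, 0.059, -0.035]
contact_force: [-0.3, -1.4, 0.0]
width: 0.0502
finger_force: 0.0
```

```bash
python3 - <<'E'
from h import *
where()
R,t=RT(np.load('v.npy'))
p=capture('top')
for q in ('thick_center','slim_center','jar','tin','tape'):
    print(q,[(round(d['conf'],2),np.round(d['extent']).tolist()) for d in find_in(p,q)][:4])
im=cv2.cvtColor(p['pixels'],cv2.COLOR_RGB2BGR); k=4
im=cv2.resize(im[140:290,180:370],None,fx=k,fy=k,interpolation=3)
for L,c in (([(99,-117,4),(99,-5,4)],(255,0,0)),([(116,-111,64),(116,-11,64)],(255,255,0)),([(84,-111,32),(84,-11,32)],(0,0,255))):
    q=((proj(p,np.array(L)/1e3@R.T+t)-[180,140]+.5)*k).astype(int); cv2.polylines(im,[q.reshape(-1,1,2)],False,c,1)
cv2.imwrite('pics/fin.png',im)
E
```

```text
t 8.6 TCP ramp mm [-212.2  -60.8  216.4] world [ 0.494 -0.214  0.241] F [-0.3 -1.4  0. ] w 0.05 q [ 0.8   0.17 -0.44  1.69 -0.07  1.28 -0.11]
turn deg (tool) [ 0.1  0.2 -0.4]
thick_center [(0.92, [248.0, 173.0, 37.0, 42.0]), (0.84, [373.0, 206.0, 39.0, 35.0]), (0.77, [397.0, 148.0, 43.0, 30.0])]
slim_center [(0.85, [302.0, 256.0, 30.0, 38.0])]
jar [(0.97, [210.0, 133.0, 32.0, 34.0])]
tin [(0.6, [273.0, 213.0, 147.0, 136.0]), (0.55, [181.0, 190.0, 29.0, 27.0])]
tape [(0.88, [284.0, 127.0, 30.0, 34.0])]
```

View pics/fin.png

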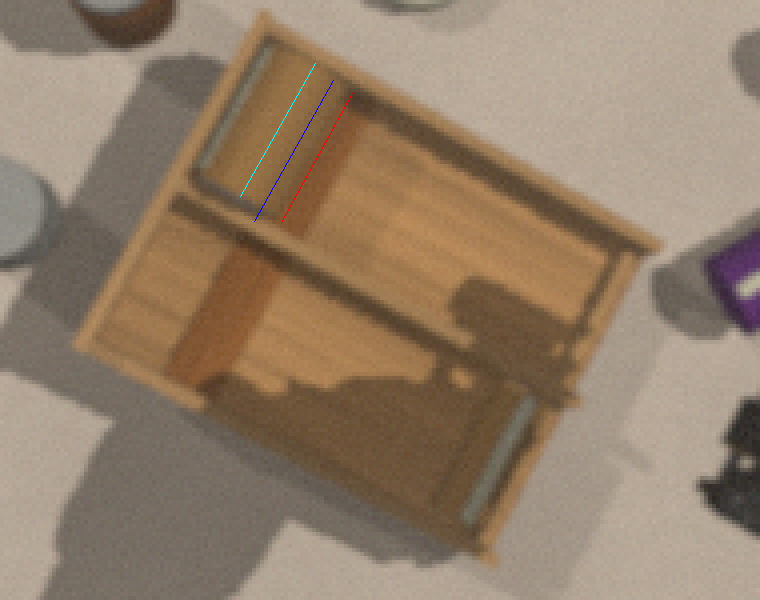

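The tube stayed home: its rear edge sits on the predicted line, it is square, and the other things are unmoved. The robot is clear, so I'll hand in.

```bash
python3 -c "
from workcell import *
print(hand_in())"
```

```text
the job is handed in; nothing more can be done
None
```

The job is handed in: the thick tube lies square in the seat between lip and stop and did not roll back, the arm is clear, and the slim tube, jar, tin and tape roll showed no visible shift; the hand-in call returned no verdict.

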